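# Unhook the padlock and hold the toolbox lid half open

### The job

The red toolbox's padlock is unlocked but still hangs by its shackle in the lugs: with the lid still shut, lift it up and out to the front, off the lugs, and put it down gently on the bench top and let go of it. Then raise the lid without letting it drop back and keep it held with the gripper at 45 degrees, half open, so that the welder across the bench can reach in underneath: the lid falls shut by itself, so finish while still holding it there. Leave the other things on the bench where they are.

Things in the scene. Friction and masses are not known exactly. Their poses are not given: they have to be found in the camera images.
- toolbox: Red steel toolbox, fixed, 190 mm deep (own x), 360 mm wide (y), 147 mm tall with the lid shut. Origin: centre of its underside, on the bench. Own z is up, own +x points to its front (padlock side, away from the robot). The body is 115 mm tall; the lid is a 32 mm deep pan on top, hinged along the body's upper rear (-x) edge.
- lug_bar (a point): Two steel lugs, the body's and the lid's, lie on each other at mid-front: together 6 mm thick, 52 mm wide (y), sticking 35 mm out of the front, top 118 mm above the bench. A slot 24 (x) by 28 mm (y) runs down through both, 4 to 28 mm out from the front. This point: top middle of the 7 mm wide bar left outside the slot (toolbox x 126.5, y 0, z 118 mm), over which the padlock hangs.
- lid (a joint): Lid angle in rad: 0 shut, growing as its front edge rises and swings back over the hinge towards the robot; 0.785 = 45 degrees; limit 1.85. The lid weighs about 0.7 kg, its hinge is almost free of friction and it falls shut from anything below about 70 degrees.
- hinge (a point): Middle of the lid's hinge axis, on the toolbox's rear edge, 115 mm above the bench (toolbox x -95, y 0, z 115 mm). The axis runs along the toolbox's y.
- lid_handle (a point): Middle of the lid's carrying handle: a fixed black round bar, 18 mm thick, 116 mm long along the toolbox's y, on two steel posts at mid-lid. The point is on the bar's axis, 38 mm above the lid's top (29 mm free beneath the bar), 185 mm above the bench when shut: 95 mm in front of and 70 mm above the hinge axis. It moves and turns with the lid.
- padlock: Open padlock, loose, about 0.28 kg. Brass body 22 (own x) x 44 (y) x 38 mm (z), origin at its centre, z towards the shackle: an upside-down U of 9 mm steel bar in the x-z plane at y +13 mm, long leg in the body at x 0, short free leg at x -26 mm. It hangs turned like the toolbox, leaning about 10 degrees, short leg down the slot, body below the bar. Stood on the bench its origin is 19 mm up.
- bow (a point): Centre of the shackle's bar at the top of the bow, 96 mm above the padlock's underside (toolbox frame: x 129, y -1, z 123 mm as it hangs). The bow stands 10 mm out above the lugs and can be pinched across its 9 mm from above, fingers closing along the toolbox's y. Lift it 25 to 38 mm, until the toe is out, then draw it out to the front: higher up the brass body meets the lugs from below.
- toe (a point): Lower end of the shackle's short free leg, about 29 mm lower than point bow as it hangs and 25 mm above the brass body. It is out of the lugs when higher than 118 mm above the bench, and then the padlock can be drawn out forwards.
- weldment: Bystander, loose: rust-brown steel plate 150 x 120 x 8 mm with two upright steel angles on it, 58 mm tall in all; origin at the centre of its underside.
- electrodes: Bystander, loose: red pack of welding rods, 240 (x) x 70 x 30 mm; rod ends stick out 50 mm at -x; origin at the centre of its underside.
- brush: Bystander, loose: wire brush lying on its side: wooden back 240 mm long (y), wire bristles to +x, 45 mm wide (x -15 to +29 mm), 22 mm tall; origin on the bench under the back.
Not all that is in view belongs to the job. There is more than one size of the padlock; the one meant has the size given above.

How it is judged:
By the outcome, as a careful person would: the job done as asked, in the order asked, and still so for the second after the job is handed in, while the arm keeps its last pose, push and grip.
It also fails if it takes over 64 s, if anything falls off the work surface, if the arm or the gripper's body presses on something with over 40 N, if the wrist force passes 120 N, or if a joint passes its speed limit or range.

### The arm

A 7-joint arm with a two-finger parallel gripper is mounted at the origin on the work surface. World frame = base frame: x ahead of the robot, y to its left, z up, the work surface at z = 0. Lengths are in m, angles in rad, forces in N, time in s.
With the tool pointing down it reaches from about 0.4 to 0.9 m from the base axis. Payload 5.5 kg.
Tool frame: the origin (TCP) lies on the centre line of the jaws, within the pads' length; the fingertips stand 17 mm ahead of it and the grasp point (between the pads) lies 2 mm behind it; z points along the fingers, y is the line along which they close (so a half turn about z gives the same grasp; the last joint's range is limited). The gripper opens to 92 mm and grips with 3 to 60 N. Pads are 19 mm wide; open, the fingers measure 130 mm over their backs; the gripper's body (75 mm by 190 mm) begins 47 mm behind the grasp point.
Start: joints at [1.562, 0.501, -0.427, 1.55, 0.221, 1.138, -0.21], TCP at [0.175, -0.626, 0.244] pointing down, gripper open.
Joint ranges: [-2.88, 2.88], [-0.31, 2.03], [-1.54, 1.56], [0.2, 2.42], [-1.41, 4.55], [0.19, 2.02], [-2.57, 2.57]. Speed limits (rad/s): [2.57, 2.57, 3.14, 3.14, 3.14, 3.14, 3.14].

### API

Orientations are given as a unit quaternion [x, y, z, w].
In Python, from bench import * gives the robot as it stands. The module is installed in compiled form; this text tells all that it offers.
- The arm moves only by the shell command python3 -m creep 'ROWS'. ROWS is JSON, a list of rows, each a list of 7 numbers: the shift along the tool's x, y, z in units of 0.1 m (1.0 is 0.1 m), then the turn, a rotation vector about the tool's x, y, z in units of 90 degrees (1.0 is 90 degrees), then the closure, from -1 (fully open) to 1 (shut). A call has 1 to 10 rows; each row is the pose to reach, as a shift and turn from the pose commanded when the call began, along the tool's axes at that moment; what a row does not reach only later rows make up. A row lasts 1/10 s, in which the tool goes at most 50 mm and 8.59 degrees, less where a joint would pass 70% of its speed; a pose out of reach is approached as far as the arm can. A call with a number of a shift or a turn outside -1 to 1 is refused whole. A call with a gripper value outside its range is refused whole. The fingers move at their own pace and stop on an object; the grip force is fixed at half the most. Time passes only in rows, so rows that repeat a pose let the fingers close. It gives the time, the measured TCP pose, the force, the opening and the grip force at its end, in the units of the state.
- get_state(): the state, without advancing time (a new reading comes with each control period).
- capture(name): name is "side" or "top"; returns a dict with "image" (384x512x3 uint8, blue, green, red), "z_map" (384x512 float32, m along the optical axis (not along the pixel's ray), 0 where there is no reading), "fovy" (degrees; the focal length in pixels is half the picture's height over the tangent of half this angle, whatever the lens; pixels are square), "cx", "cy" (the principal point, pixels), "k1" (the pictures are not rectified: a ray, as slopes to the right and down, at radius r is drawn at 1 + k1 r^2 times it, then the intrinsics apply), "R" (3x3) and "t" (3): a world point X has camera coordinates R X + t. Camera axes: x right, y down, z forward; pixel columns grow to the right and rows downward; lengths in m; the calibration is good to about 2 mm. A picture is of the moment at which its call begins.
- sign_off(): hands the job in; it is judged then, once.
The state is a dict: "time_s": time; "joint_pos": joint angles; "joint_velocities": joint speeds; "joint_torque": joint torques, N m; "position": TCP position; "eef_rot": TCP orientation; "wrist_force": force on the tool from outside, world axes, zero at the start; "torque": the same for the moment, N m; "finger_gap": finger opening in m; "finger_force": force on a finger pad.
Only numpy, scipy, OpenCV 4.12 (cv2) and the standard library are available. Lean on these libraries where they do the work, as an engineer would, in place of code of your own. Each camera call takes 0.05 s, during which the arm holds its last target. There are 200 camera calls.

## Working session

There is one attempt and no reset: what is moved stays moved. The work goes in short steps, Python scripts to look and compute and a shell command to move; the robot and the scene stay as the last step left them, time stands still between calls to the robot, and variables do not carry over. Pictures are saved under pics/ and viewed, at most 10 in all, crops included, and the job is handed in when it is done.

```bash
mkdir -p pics
cat > h.py <<'E'
from bench import *
import numpy as np, cv2
from scipy.spatial.transform import Rotation as Ro
def px2w(c,u,v,z=None):
    f=c["image"].shape[0]/2/np.tan(np.radians(c["fovy"])/2)
    d=np.array([(u-c["cx"])/f,(v-c["cy"])/f],float); s=d.copy()
    for _ in range(30): s=d/(1+c["k1"]*(s@s))
    if z is None: z=c["z_map"][int(round(v)),int(round(u))]
    return c["R"].T@(np.array([s[0],s[1],1])*z-c["t"])
def cloud(c):
    f=c["image"].shape[0]/2/np.tan(np.radians(c["fovy"])/2)
    v,u=np.mgrid[:384,:512]; d=np.stack([(u-c["cx"])/f,(v-c["cy"])/f],-1); s=d.copy()
    for _ in range(30): s=d/(1+c["k1"]*(s**2).sum(-1,keepdims=True))
    z=c["z_map"][...,None]; P=np.concatenate([s*z,z],-1)-c["t"]
    P=P@c["R"]; P[c["z_map"]==0]=np.nan
    return P
def w2px(c,X):
    f=c["image"].shape[0]/2/np.tan(np.radians(c["fovy"])/2)
    p=c["R"]@np.array(X)+c["t"]; s=p[:2]/p[2]; s=s*(1+c["k1"]*(s@s))
    return s*f+[c["cx"],c["cy"]]
E
python3 - <<'E'
from h import *
import pickle
for n in("side","top"):
    c=capture(n); pickle.dump(c,open(n+".pkl","wb")); cv2.imwrite(f"pics/{n}0.png",cv2.resize(c["image"],(768,576))); print(n,c["fovy"],c["cx"],c["cy"],c["k1"],(-c["R"].T@c["t"]).round(3),c["R"].round(2).tolist())
s=get_state(); print(s)
E
```

```text
side 54.12593327704403 259.1141521158131 191.45086519950652 -0.08334253795613164 [0.485 0.954 0.907] [[-0.99, -0.13, -0.02], [-0.07, 0.62, -0.78], [0.11, -0.77, -0.63]]
top 43.799358997885015 254.32589329423405 188.46353955120608 -0.1383612528734746 [ 0.386 -0.012  1.789] [[0.03, -1.0, 0.01], [-0.99, -0.03, -0.14], [0.14, -0.0, -0.99]]
{'time_s': 0.1, 'joint_pos': array([ 1.56221143,  0.50175516, -0.42681181,  1.55133848,  0.22077268,
        1.13828675, -0.21029326]), 'joint_velocities': array([-0.00014283, -0.00131013, -0.00112237, -0.00240081, -0.00116399,
        0.00081194,  0.00259268]), 'joint_torque': array([-1.09066747e-02, -5.67885089e+01, -5.83787262e+00, -2.79921824e+01,
       -6.88842474e-02,  2.41842878e-02,  8.56975998e-05]), 'position': array([ 0.17430629, -0.62557322,  0.24278465]), 'eef_rot': array([ 9.90777331e-01,  1.35497315e-01, -7.25951213e-05, -8.67539621e-04]), 'wrist_force': array([ 0.77475767, -0.37060296,  0.15366552]), 'torque': array([-0.02799489, -0.05915757, -0.013816  ]), 'finger_force': 0.0, 'finger_gap': 0.09168605360381198}
```

View pics/side0.png

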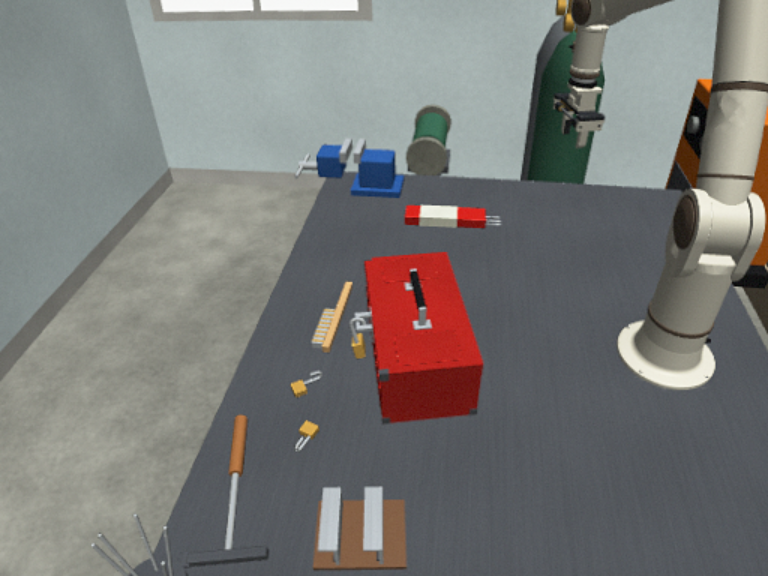

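View pics/top0.png

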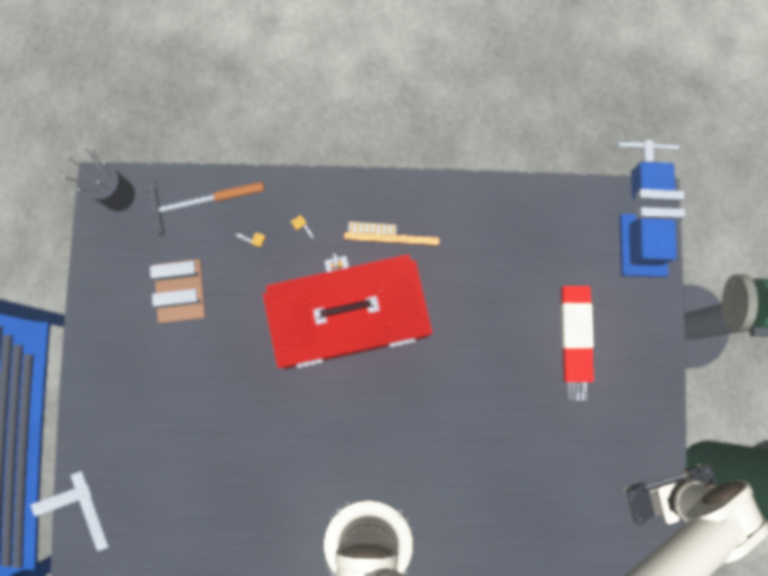

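Side view: the padlock hangs in the lugs at (357,335), two loose decoy padlocks lie at (300,385) and (307,430), the brush is at (330,315) close by, and the handle is at (417,290). Top view: lugs/padlock at (337,262), handle (347,310), decoys (300,222) and (257,240). The candidates are the three padlocks; only the one in the lugs at side (357,335) hangs as described.

Run:
```python
from h import *
import pickle
c=pickle.load(open("side.pkl","rb")); t=pickle.load(open("top.pkl","rb"))
A=cv2.resize(c["image"][190:260,200:270],(400,400),interpolation=cv2.INTER_CUBIC);B=cv2.resize(t["image"][145:215,190:260],(400,400),interpolation=cv2.INTER_CUBIC)
cv2.imwrite("pics/crop1.png",np.hstack([A,B]))
for n,k in(("side",c),("top",t)):
    P=cloud(k); im=k["image"].astype(int); red=(im[...,2]>120)&(im[...,1]<60)&(im[...,0]<60)
    lid=red&(abs(P[...,2]-.147)<.008)&(P[...,0]<1)&(P[...,1]>-.3); Q=P[lid]
    r=cv2.minAreaRect((Q[:,:2]*1000).astype(np.float32)); print(n,lid.sum(),r,np.median(Q[:,2]))
    # handle: dark above lid
    h=(P[...,2]>.165)&(P[...,2]<.21)&(P[...,0]>.4)&(abs(P[...,1])<.3)&(im.max(-1)<80); H=P[h]; print(" handle",h.sum(),H.mean(0).round(4),H.min(0).round(3),H.max(0).round(3))
    if len(H)>5: r=cv2.minAreaRect((H[:,:2]*1000).astype(np.float32)); print(r, np.percentile(H[:,2],95))
    b=(P[...,2]>.002)&(P[...,2]<.2)&(P[...,0]>.5)&(im[...,2]>130)&(im[...,0]<110)&(im[...,1]>90)
    nn,L,st,ce=cv2.connectedComponentsWithStats(b.astype(np.uint8))
    for i in range(1,nn):
        if st[i,4]>8: q=P[L==i]; print(" br",ce[i].round(),st[i,4],q.min(0).round(3),q.max(0).round(3))
```

```text
side 4442 ((558.1768188476562, 66.00608825683594), (191.44778442382812, 369.7426452636719), 14.026121139526367) 0.14762069437041342
 handle 118 [0.5582 0.0706 0.1925] [0.539 0.014 0.186] [0.576 0.124 0.197]
((558.4155883789062, 67.9690170288086), (13.986695289611816, 113.43924713134766), 14.382962226867676) 0.19589913027672337
 br [239. 231.] 91 [0.664 0.074 0.029] [0.695 0.121 0.071]
 br [218. 230.] 18 [0.751 0.055 0.004] [0.765 0.087 0.023]
 br [199. 258.] 64 [0.774 0.186 0.006] [0.808 0.222 0.019]
 br [158. 295.] 262 [0.846 0.296 0.018] [0.892 0.423 0.031]
 br [205. 285.] 85 [0.729 0.287 0.004] [0.763 0.318 0.021]
 br [246. 359.] 1216 [0.53  0.434 0.003] [0.678 0.566 0.015]
top 4500 ((555.6364135742188, 64.31935119628906), (188.36984252929688, 353.36126708984375), 14.058011054992676) 0.14678005110311265<stdin>:11: RuntimeWarning: Mean of empty slice.
  ret = um.true_divide(
Traceback (most recent call last):
ValueError: zero-size array to reduction operation minimum which has no identity
```

View pics/crop1.png

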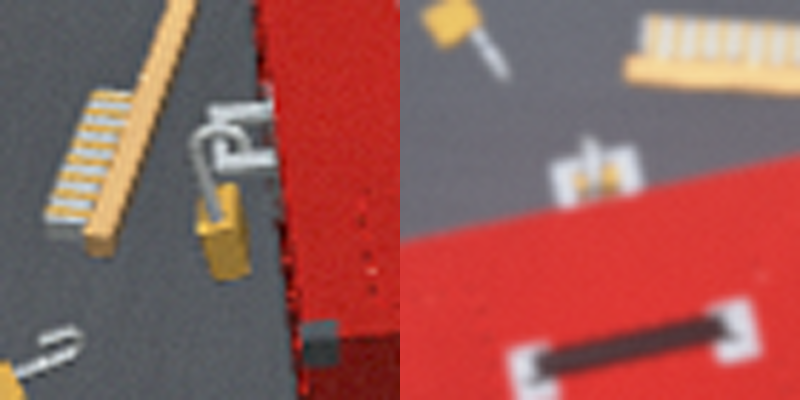

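Left half (side): the silver shackle bow is at about crop (215,130), threading the lug frame, with the brass body below; the right half (top) shows the lug at crop (597,175) with the bow at about (592,155). It's the hanging padlock, so the right one.

Run:
```python
from h import *
import pickle
from scipy.optimize import least_squares
c=pickle.load(open("side.pkl","rb")); t=pickle.load(open("top.pkl","rb"))
us,ut=np.array([200+217/5.714-.4,190+131/5.714-.4]),np.array([190+192/5.714-.4,145+158/5.714-.4])
R=Ro.from_euler('z',14.06,degrees=True).as_matrix(); o=np.array([.557,.065,0])
for p in([.129,-.001,.123],[.1265,0,.118],[0,0,.185],[.095,.18,.147],[.095,-.18,.147],[-.095,.18,.147]):
    X=o+R@p; a,b=w2px(c,X),w2px(t,X); print(p,X.round(4),a.round(1),((a-[200,190])*5.714).round(),b.round(1),((b-[190,145])*5.714).round())
print(us,ut,least_squares(lambda X:np.r_[w2px(c,X)-us,w2px(t,X)-ut],o+[.1,0,.1]).x)
P=cloud(c)
q=P[205:222,230:248]; im=c["image"][205:222,230:248]; m=(q[...,2]>.09)&(q[...,2]<.14)&(q[...,0]>.65); print(np.c_[q[m],im[m]].round(3).tolist()[::2] if m.sum()<80 else (m.sum(),q[m].mean(0),q[m].max(0)))
s=get_state(); T=Ro.from_quat(s["eef_rot"]); print(T.as_matrix().round(3), T.as_euler('xyz',degrees=True))
```

```text
[0.129, -0.001, 0.123] [0.6824 0.0954 0.123 ] [237.2 212. ] [213. 126.] [223.1 172. ] [189. 154.]
[0.1265, 0, 0.118] [0.6797 0.0957 0.118 ] [238.1 213.4] [218. 134.] [223. 173.] [189. 160.]
[0, 0, 0.185] [0.557 0.065 0.185] [278.4 193.5] [448.  20.] [229.7 205.6] [227. 346.]
[0.095, 0.18, 0.147] [0.6054 0.2627 0.147 ] [253.6 248.3] [306. 333.] [173.9 191.4] [-92. 265.]
[0.095, -0.18, 0.147] [ 0.6929 -0.0865  0.147 ] [243.3 171.8] [ 247. -104.] [274.8 169.2] [484. 138.]
[-0.095, 0.18, 0.147] [0.4211 0.2165 0.147 ] [321.8 241.8] [696. 296.] [184.8 245. ] [-30. 571.]
[237.57689884 212.52614631] [223.20168008 172.25138257] [0.68169874 0.09496852 0.12070921]
(np.int64(136), array([0.67234357, 0.09857896, 0.11735818]), array([0.69562008, 0.12511831, 0.13992814]))
[[ 0.963  0.268 -0.   ]
 [ 0.268 -0.963  0.002]
 [ 0.    -0.002 -1.   ]] [-1.79900377e+02 -5.22808960e-03  1.55747577e+01]
```

```bash
for i in 1; do python3 -m creep '[[0.5,-0.4,0,0,0,0.0167,-0.4],[1,-0.8,0,0,0,0.0167,-0.4],[1,-0.8,0,0,0,0.0167,-0.4]]'; python3 -m creep '[[0.5,-0.4,0,0,0,0,-0.4],[1,-0.8,0,0,0,0,-0.4],[1,-0.8,0,0,0,0,-0.4]]'; python3 -m creep '[[0.5,-0.4,0,0,0,0,-0.4],[1,-0.8,0,0,0,0,-0.4],[1,-0.8,0,0,0,0,-0.4]]'; done
python3 - <<'E'
from h import *
import pickle
s=get_state(); print(s["joint_pos"].round(2))
c=pickle.load(open("side.pkl","rb")); P=cloud(c)
h=(P[...,2]>.008)&(P[...,2]<.2)&(P[...,0]>.5)&(P[...,0]<1)&(P[...,1]>-.3)&(P[...,1]<.6)
n,L,st,ce=cv2.connectedComponentsWithStats(h.astype(np.uint8))
for i in range(1,n):
    if st[i,4]>8: q=P[L==i]; print(ce[i].round(),st[i,4],q.min(0).round(3),q.max(0).round(3))
E
```

```text
time_s: 0.4
position: [0.2523, -0.5182, 0.2433]
eef_rot: [0.992, 0.124, 0.001, -0.001]
wrist_force: [0.1, -0.9, -0.4]
finger_gap: 0.0723
finger_force: 0.0
time_s: 0.7
position: [0.3296, -0.4161, 0.2437]
eef_rot: [0.992, 0.125, 0.0, -0.001]
wrist_force: [0.7, 1.2, 0.7]
finger_gap: 0.0644
finger_force: 0.0
time_s: 1.0
position: [0.4068, -0.3142, 0.2438]
eef_rot: [0.992, 0.125, 0.001, -0.001]
wrist_force: [-0.1, -0.1, -0.0]
finger_gap: 0.0642
finger_force: 0.0
[ 1.12  0.28 -0.61  1.88  0.18  1.03 -0.88]
[270. 220.] 5396 [ 0.5   -0.131  0.008] [0.696 0.27  0.197]
[221. 214.] 464 [ 0.743 -0.153  0.008] [0.795 0.087 0.028]
[202. 256.] 114 [0.75  0.162 0.008] [0.808 0.222 0.031]
[153. 341.] 1153 [0.75  0.296 0.008] [0.897 0.6   0.031]
[204. 289.] 143 [0.727 0.287 0.008] [0.764 0.36  0.031]
[239. 353.] 2304 [0.528 0.431 0.008] [0.692 0.57  0.064]
```

```bash
python3 -m creep '[[0.46,-0.41,0,0,0,0,-0.4],[0.92,-0.82,0,0,0,0,-0.4],[0.92,-0.82,0,0,0,0,-0.4]]'; python3 -m creep '[[0.46,-0.41,0,0,0,0,-0.4],[0.92,-0.82,0,0,0,0,-0.4],[0.92,-0.82,0,0,0,0,-0.4]]';python3 -m creep '[[0.46,-0.41,0,0,0,0,-0.4],[0.92,-0.82,0,0,0,0,-0.4],[0.92,-0.82,0,0,0,0,-0.4]]';python3 -m creep '[[0.46,-0.41,0,0,0,0,-0.4],[0.9,-0.82,0,0,0,0,-0.4],[0.9,-0.82,0,0,0,0,-0.4],[0.9,-0.82,0,0,0,0,-0.4]]'
cat > d.py <<'E'
import sys
from h import *
s=get_state(); T=Ro.from_quat(s["eef_rot"]); m=T.as_matrix()
print("yaw",np.degrees(np.arctan2(m[1,0],m[0,0])).round(2),"z",m[:,2].round(3),"j",s["joint_pos"].round(2),s["position"].round(4))
if len(sys.argv)>1: print("d", (T.inv().apply(np.array(eval(sys.argv[1]))-s["position"])*10).round(3))
E
python3 d.py '[.682,.095,.1375]'
```

```text
time_s: 1.3
position: [0.4761, -0.2114, 0.2439]
eef_rot: [0.992, 0.125, 0.001, -0.001]
wrist_force: [-0.4, 0.3, 0.4]
finger_gap: 0.0643
finger_force: 0.0
time_s: 1.6
position: [0.5449, -0.1092, 0.2439]
eef_rot: [0.992, 0.125, 0.001, -0.001]
wrist_force: [-0.2, -0.8, 0.8]
finger_gap: 0.0646
finger_force: 0.0
time_s: 1.9
position: [0.6137, -0.0071, 0.2436]
eef_rot: [0.992, 0.125, 0.001, -0.002]
wrist_force: [0.1, 0.8, 0.2]
finger_gap: 0.0641
finger_force: 0.0
time_s: 2.3
position: [0.6798, 0.0945, 0.2429]
eef_rot: [0.992, 0.126, -0.0, -0.002]
wrist_force: [0.1, -0.1, -0.3]
finger_gap: 0.0641
finger_force: 0.0
yaw 14.44 z [-0.001  0.004 -1.   ] j [ 0.26  0.62 -0.67  1.44  0.39  1.22 -1.78] [0.6798 0.0945 0.2429]
d [0.022 0.005 1.054]
```

```bash
python3 -m creep '[[0.02,0.01,0.3,0,0,0,-0.4],[0.02,0.01,0.6,0,0,0,-0.4],[0.02,0.01,0.85,0,0,0,-0.4],[0.02,0.01,0.95,0,0,0,-0.4],[0.02,0.01,0.95,0,0,0,-0.4]]'; python3 d.py '[.682,.095,.1365]'
python3 - <<'E'
from h import *
c=capture("side");t=capture("top")
A=cv2.resize(c["image"][180:250,205:275],(400,400),interpolation=cv2.INTER_CUBIC);B=cv2.resize(t["image"][145:215,190:260],(400,400),interpolation=cv2.INTER_CUBIC)
cv2.imwrite("pics/c2.png",np.hstack([A,B]))
E
```

```text
time_s: 2.8
position: [0.6805, 0.0868, 0.1468]
eef_rot: [0.993, 0.122, -0.002, 0.0]
wrist_force: [-0.6, 0.0, 0.3]
finger_gap: 0.0645
finger_force: 0.0
yaw 14.02 z [-0.004 -0.001 -1.   ] j [ 0.25  0.71 -0.63  1.52  0.46  1.06 -1.82] [0.6805 0.0868 0.1468]
d [ 0.035 -0.076  0.103]
```

View pics/c2.png

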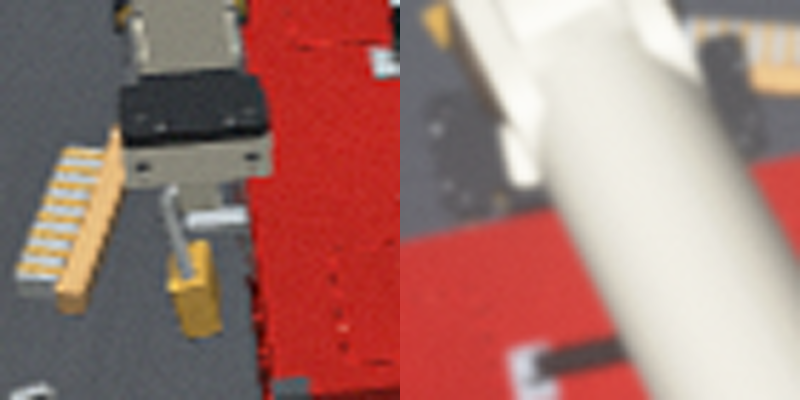

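The side crop shows the finger's tip at crop (205,195) just above the lug (220,218), behind the shackle at (175,210); the top view is hidden by the arm. The tool reads 8 mm off in y, so I let it settle, correct that and lower a bit.

```bash
python3 -m creep '[[0,0,0,0,0,0,-0.4],[0,0,0,0,0,0,-0.4]]'; python3 -m creep '[[0.03,-0.07,0,0,0,0,-0.4],[0.03,-0.07,0,0,0,0,-0.4],[0.03,-0.07,0,0,0,0,-0.4]]'; python3 d.py '[.682,.095,.1365]'
```

```text
time_s: 3.1
position: [0.6829, 0.0884, 0.1504]
eef_rot: [0.992, 0.122, 0.001, 0.0]
wrist_force: [0.1, -0.5, -0.0]
finger_gap: 0.0641
finger_force: 0.0
time_s: 3.4
position: [0.6832, 0.0967, 0.149]
eef_rot: [0.992, 0.123, 0.0, -0.0]
wrist_force: [-0.4, 0.3, 0.7]
finger_gap: 0.0644
finger_force: 0.0
yaw 14.14 z [ 0.  0. -1.] j [ 0.23  0.72 -0.63  1.51  0.46  1.06 -1.83] [0.6832 0.0967 0.149 ]
d [-0.016  0.014  0.125]
```

```bash
python3 -m creep '[[-0.01,0.01,0.06,0,0,0,-0.4],[-0.01,0.01,0.115,0,0,0,-0.4],[-0.01,0.01,0.12,0,0,0,-0.4],[-0.01,0.01,0.12,0,0,0,-0.4]]'; python3 d.py '[.682,.095,.1365]'
```

```text
time_s: 3.8
position: [0.6821, 0.0943, 0.136]
eef_rot: [0.992, 0.122, -0.001, 0.0]
wrist_force: [-0.8, -0.3, -0.3]
finger_gap: 0.0644
finger_force: 0.0
yaw 14.06 z [-0.001 -0.    -1.   ] j [ 0.23  0.73 -0.62  1.52  0.47  1.04 -1.83] [0.6821 0.0943 0.136 ]
d [ 0.001 -0.007 -0.005]
```

```bash
python3 -m creep '[[0,0,0,0,0,0,0.2],[0,0,0,0,0,0,0.6],[0,0,0,0,0,0,1],[0,0,0,0,0,0,1],[0,0,0,0,0,0,1],[0,0,0,0,0,0,1],[0,0,0,0,0,0,1],[0,0,0,0,0,0,1]]'
```

```text
time_s: 4.6
position: [0.6824, 0.0948, 0.1368]
eef_rot: [0.992, 0.123, -0.0, -0.0]
wrist_force: [0.7, 0.1, -0.7]
finger_gap: 0.0084
finger_force: 29.8
```

Gripped, with an opening of about 9 mm. Now I lift 31 mm.

```bash
python3 -m creep '[[0,0,-0.05,0,0,0,1],[0,0,-0.1,0,0,0,1],[0,0,-0.15,0,0,0,1],[0,0,-0.2,0,0,0,1],[0,0,-0.25,0,0,0,1],[0,0,-0.31,0,0,0,1],[0,0,-0.31,0,0,0,1],[0,0,-0.31,0,0,0,1]]';  python3 - <<'E'
from h import *
c=capture("side")
cv2.imwrite("pics/c3.png",cv2.resize(c["image"][180:250,205:275],(500,500),interpolation=cv2.INTER_CUBIC))
E
```

```text
time_s: 5.4
position: [0.6825, 0.0946, 0.168]
eef_rot: [0.992, 0.122, 0.0, 0.0]
wrist_force: [1.0, -0.2, -2.4]
finger_gap: 0.0083
finger_force: 29.7
```

View pics/c3.png

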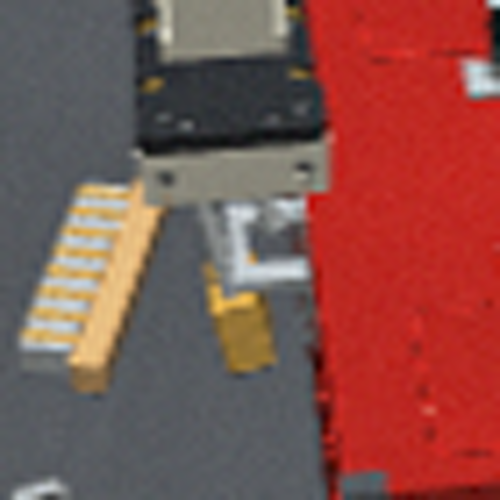

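The brass body (240,330) has risen with the leg at (215,235) outside the lug bar, and a force of -2.4 N confirms the weight is carried. Now I draw it out forwards.

```bash
python3 -m creep '[[0.05,0,0,0,0,0,1],[0.1,0,0,0,0,0,1],[0.15,0,0,0,0,0,1],[0.2,0,0,0,0,0,1],[0.2,0,0,0,0,0,1]]'; python3 -m creep '[[0.1,0,0,0,0,0,1],[0.2,0,0,0,0,0,1],[0.3,0,0,0,0,0,1],[0.35,0,0,0,0,0,1],[0.35,0,0,0,0,0,1]]';  python3 - <<'E'
from h import *
c=capture("side")
cv2.imwrite("pics/c4.png",cv2.resize(c["image"][180:250,195:265],(500,500),interpolation=cv2.INTER_CUBIC))
E
```

```text
time_s: 5.95
position: [0.7026, 0.0998, 0.1676]
eef_rot: [0.992, 0.123, 0.0, -0.0]
wrist_force: [-0.6, 0.5, -3.0]
finger_gap: 0.0082
finger_force: 29.7
time_s: 6.45
position: [0.7364, 0.1084, 0.1675]
eef_rot: [0.992, 0.123, 0.0, -0.0]
wrist_force: [0.2, -0.1, -3.2]
finger_gap: 0.0079
finger_force: 29.7
```

View pics/c4.png

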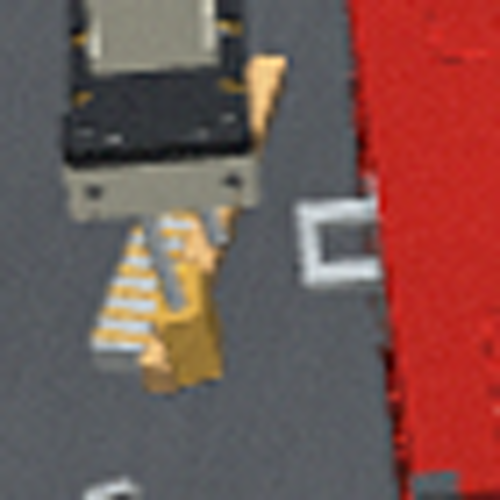

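The padlock is free in front of the lugs (lug loop at (340,245), brass body at (190,340)), with the brush behind it untouched. Next I carry it to the free spot and measure its lean.

```bash
python3 -m creep '[[0,-0.3,0,0,0,0,1],[-0.05,-0.6,0,0,0,0,1],[-0.1,-0.9,0,0,0,0,1],[-0.1,-0.9,0,0,0,0,1]]'; python3 -m creep '[[-0.1,-0.25,0,0,0,0,1],[-0.18,-0.48,0,0,0,0,1],[-0.18,-0.48,0,0,0,0,1],[-0.18,-0.48,0,0,0,0,1]]';  python3 - <<'E'
from h import *
c=capture("side"); P=cloud(c); im=c["image"].astype(int); s=get_state(); p=s["position"]
b=(im[...,2]>110)&(im[...,0]<90)&(im[...,1]>80)&(np.linalg.norm(P[...,:2]-p[:2],axis=-1)<.06)&(P[...,2]>.03)&(P[...,2]<.125)
R=Ro.from_euler('z',14.06,degrees=True).as_matrix(); q=(P[b]-[.557,.065,0])@R*1000
print(p,len(q),q.min(0).round(),q.max(0).round(),((p-[.557,.065,0])@R*1000).round(1))
f=q[q[:,1]>np.percentile(q[:,1],60)-4]
print(len(f),cv2.minAreaRect(f[:,[0,2]].astype(np.float32)),cv2.minAreaRect(q[:,[0,2]].astype(np.float32)))
u=w2px(c,p).astype(int); print(u)
cv2.imwrite("pics/c5.png",cv2.resize(im[u[1]-15:u[1]+55,u[0]-35:u[0]+35].astype(np.uint8),(500,500),interpolation=cv2.INTER_CUBIC))
E
```

```text
time_s: 6.9
position: [0.7002, 0.201, 0.1684]
eef_rot: [0.992, 0.127, -0.001, -0.003]
wrist_force: [-1.0, 2.2, -2.5]
finger_gap: 0.0082
finger_force: 29.9
time_s: 7.3
position: [0.6745, 0.2357, 0.1681]
eef_rot: [0.992, 0.124, 0.0, 0.0]
wrist_force: [0.4, -0.5, -4.3]
finger_gap: 0.0083
finger_force: 29.9
[0.67528365 0.23422507 0.16790205] 110 [143. 113.  59.] [167. 160. 114.] [155.9 135.4 167.9]
71 ((154.2091827392578, 79.19842529296875), (37.23493576049805, 20.26997184753418), 80.2095947265625) ((156.05056762695312, 87.59410095214844), (54.73027801513672, 21.484390258789062), 83.06964874267578)
[229 233]
```

View pics/c5.png

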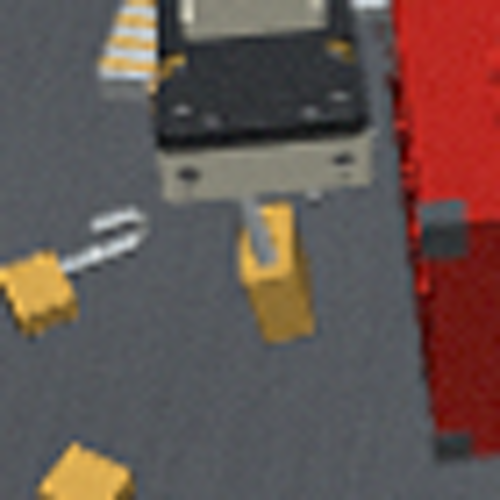

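The padlock hangs at crop (275,280), clear of the decoy (40,290) and the toolbox. Its top leans 9.8° to the front. I tilt it upright while lowering.

```bash
python3 -m creep '[[0,0,0.05,0,0.05,0,1],[0,0,0.15,0,0.109,0,1],[0,0,0.25,0,0.109,0,1],[0,0,0.35,0,0.109,0,1],[0,0,0.45,0,0.109,0,1],[0,0,0.5,0,0.109,0,1],[0,0,0.5,0,0.109,0,1],[0,0,0.5,0,0.109,0,1]]'
python3 - <<'E'
from h import *
c=capture("side"); P=cloud(c); im=c["image"].astype(int); s=get_state(); p=s["position"]
b=(im[...,2]>110)&(im[...,0]<90)&(im[...,1]>80)&(np.linalg.norm(P[...,:2]-p[:2],axis=-1)<.06)&(P[...,2]>.0)&(P[...,2]<.09)
R=Ro.from_euler('z',14.06,degrees=True).as_matrix(); q=(P[b]-[.557,.065,0])@R*1000
f=q[q[:,1]>np.percentile(q[:,1],60)-4]
print(p,len(q),q.min(0).round(),q.max(0).round(),cv2.minAreaRect(f[:,[0,2]].astype(np.float32)))
m=Ro.from_quat(s["eef_rot"]).as_matrix(); print(m[:,2], (m.T@[0,0,-1]).round(3))
E
```

```text
time_s: 8.15
position: [0.6755, 0.2354, 0.1176]
eef_rot: [0.989, 0.122, 0.085, -0.011]
wrist_force: [-0.5, -0.6, -2.0]
finger_gap: 0.0081
finger_force: 30.0
[0.67554395 0.23544062 0.11799593] 108 [160. 112.   2.] [184. 160.  51.] ((170.55885314941406, 29.90536117553711), (40.388004302978516, 20.3653507232666), 85.14586639404297)
[ 0.16558245  0.04192131 -0.98530455] [-0.171  0.     0.985]
```

Run:
```python
from h import *
c=capture("side"); im=c["image"]; s=get_state(); p=s["position"]
R=Ro.from_euler('z',14.06,degrees=True).as_matrix()
u=w2px(c,p).astype(int); x0,y0=u[0]-25,u[1]-5
I=cv2.resize(im[y0:y0+50,x0:x0+50],(600,600),interpolation=cv2.INTER_CUBIC)
o=p+R@np.array([.015,.01,0])
for lean,col in((0,(255,255,0)),(10,(0,255,0)),(-10,(255,0,255))):
    for dx in(-.011,.011):
        base=np.array([o[0],o[1],0])+R@np.array([dx,.022,.004]); top=base+R@np.array([.038*np.sin(np.radians(lean)),0,.038*np.cos(np.radians(lean))])
        a,b=[((w2px(c,X)-[x0,y0]+.5)*12).astype(int) for X in(base,top)]
        cv2.line(I,tuple(map(int,a)),tuple(map(int,b)),col,1)
cv2.imwrite("pics/c6.png",I)
```

```text
(no output)
```

View pics/c6.png

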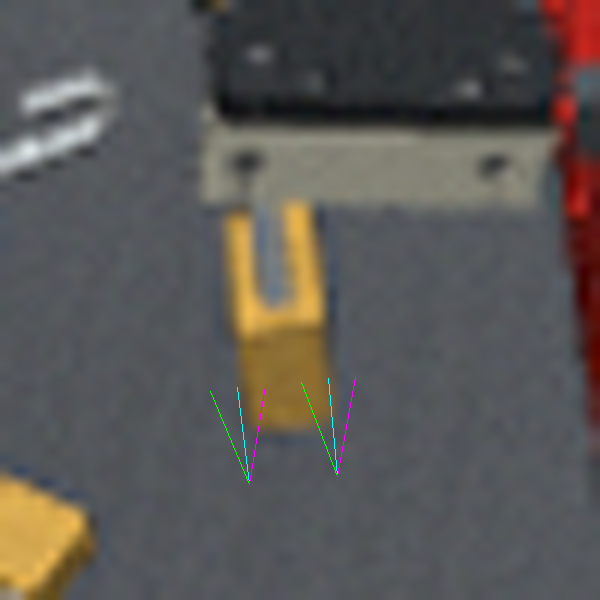

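The picture shows the body's edges, from (238,335) to (257,425), within about 3° of vertical, so it's nearly upright. I add 3° and lower slowly.

```bash
python3 -m creep '[[0,0,0.01,0,0.033,0,1],[-0.003,0,0.02,0,0.033,0,1],[-0.005,0,0.03,0,0.033,0,1],[-0.007,0,0.04,0,0.033,0,1],[-0.007,0,0.04,0,0.033,0,1],[-0.007,0,0.04,0,0.033,0,1]]';  python3 -m creep '[[-0.002,0,0.01,0,0,0,1],[-0.004,0,0.02,0,0,0,1],[-0.004,0,0.02,0,0,0,1],[-0.004,0,0.02,0,0,0,1]]'; python3 -m creep '[[-0.002,0,0.01,0,0,0,1],[-0.004,0,0.02,0,0,0,1],[-0.004,0,0.02,0,0,0,1],[-0.004,0,0.02,0,0,0,1]]'
```

```text
time_s: 8.85
position: [0.6753, 0.235, 0.1137]
eef_rot: [0.986, 0.122, 0.11, -0.014]
wrist_force: [-0.3, 0.3, -4.0]
finger_gap: 0.008
finger_force: 30.0
time_s: 9.25
position: [0.6754, 0.2357, 0.1123]
eef_rot: [0.986, 0.122, 0.111, -0.014]
wrist_force: [-0.1, 1.3, 1.6]
finger_gap: 0.0078
finger_force: 30.0
time_s: 9.65
position: [0.6762, 0.2372, 0.1119]
eef_rot: [0.986, 0.122, 0.112, -0.015]
wrist_force: [-2.2, 1.3, 7.9]
finger_gap: 0.0082
finger_force: 30.0
```

Contact is felt. I ease off slightly, then open gently.

```bash
python3 -m creep '[[0,0,-0.005,0,0,0,1],[0,0,-0.005,0,0,0,1],[0,0,-0.005,0,0,0,0.75],[0,0,-0.005,0,0,0,0.7],[0,0,-0.005,0,0,0,0.6],[0,0,-0.005,0,0,0,0.4],[0,0,-0.005,0,0,0,0.2],[0,0,-0.005,0,0,0,0.2],[0,0,-0.005,0,0,0,0.2],[0,0,-0.005,0,0,0,0.2]]'; python3 -m creep '[[0.044,0,-0.195,0,0,0,0.2],[0.11,0,-0.48,0,0,0,0.2],[0.22,0,-0.97,0,0,0,0.2],[0.22,0,-0.97,0,0,0,0.2],[0.22,0,-0.97,0,0,0,0.2]]'; python3 d.py
python3 - <<'E'
from h import *
c=capture("side"); im=c["image"]
cv2.imwrite("pics/c7.png",cv2.resize(im[190:270,180:280],(750,600),interpolation=cv2.INTER_CUBIC))
E
```

```text
time_s: 10.65
position: [0.6751, 0.2347, 0.11]
eef_rot: [0.986, 0.122, 0.11, -0.013]
wrist_force: [-0.0, -0.1, -0.2]
finger_gap: 0.0368
finger_force: 0.0
time_s: 11.15
position: [0.6762, 0.2354, 0.2119]
eef_rot: [0.986, 0.122, 0.112, -0.014]
wrist_force: [-0.1, -0.1, -1.1]
finger_gap: 0.0368
finger_force: 0.0
yaw 14.05 z [ 0.218  0.055 -0.974] j [ 0.08  0.57 -0.65  1.61  0.5   0.88 -2.07] [0.6762 0.2354 0.2119]
```

View pics/c7.png

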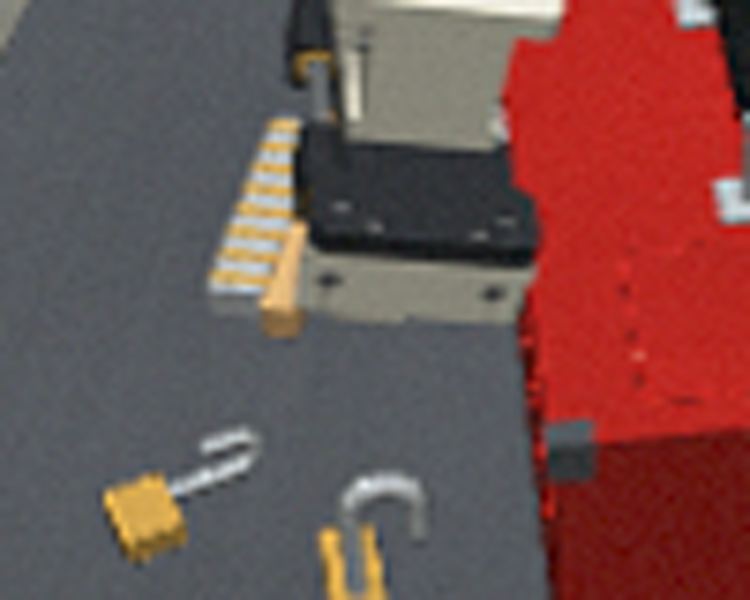

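The padlock stands upright on the bench at (365,530), bow at (385,490). The decoy (180,500), brush (250,230) and lid are untouched. Next: straighten the tool, raise it and turn it a quarter turn towards the handle.

```bash
python3 -m creep '[[0.07,0,-0.3,0,-0.07,0,-0.2],[0.13,0,-0.6,0,-0.14,0,-0.2],[0.13,0,-0.6,0,-0.14,0,-0.2],[0.13,0,-0.6,0,-0.14,0,-0.2]]'; python3 -m creep '[[-0.1,0.08,0,0,0,-0.09,-0.2],[-0.2,0.16,0,0,0,-0.18,-0.2],[-0.3,0.24,0,0,0,-0.27,-0.2],[-0.4,0.32,0,0,0,-0.36,-0.2],[-0.5,0.4,0,0,0,-0.45,-0.2],[-0.6,0.48,0,0,0,-0.54,-0.2],[-0.7,0.56,0,0,0,-0.63,-0.2],[-0.8,0.64,0,0,0,-0.72,-0.2],[-0.9,0.72,0,0,0,-0.81,-0.2],[-1,0.8,0,0,0,-0.9,-0.2]]';  python3 -m creep '[[0,0,0,0,0,-0.09,-0.2],[0,0,0,0,0,-0.1,-0.2],[0,0,0,0,0,-0.1,-0.2],[0,0,0,0,0,-0.1,-0.2]]'; python3 d.py '[.482,.046,.30]';python3 d.py '[.557,.0655,.25]'
```

```text
time_s: 11.6
position: [0.6748, 0.235, 0.2695]
eef_rot: [0.992, 0.122, 0.001, -0.0]
wrist_force: [0.6, 0.5, -0.7]
finger_gap: 0.0546
finger_force: 0.0
time_s: 12.6
position: [0.5948, 0.1321, 0.2682]
eef_rot: [0.673, 0.74, -0.0, 0.0]
wrist_force: [-0.2, -0.3, -0.1]
finger_gap: 0.0549
finger_force: 0.0
time_s: 13.0
position: [0.5964, 0.1332, 0.2699]
eef_rot: [0.616, 0.788, 0.001, 0.001]
wrist_force: [0.2, -0.1, 0.2]
finger_gap: 0.0552
finger_force: 0.0
yaw 103.96 z [ 0.002  0.001 -1.   ] j [ 0.48  0.6  -1.07  1.61  0.54  1.26 -0.45] [0.5964 0.1332 0.2699]
d [-0.57  -1.32  -0.305]
yaw 103.96 z [ 0.002  0.001 -1.   ] j [ 0.48  0.6  -1.07  1.61  0.54  1.26 -0.45] [0.5964 0.1332 0.2699]
d [-0.562 -0.546  0.197]
```

```bash
python3 -m creep '[[-0.1,-0.2,-0.06,-0.09,0,0,-0.2],[-0.2,-0.4,-0.12,-0.18,0,0,-0.2],[-0.3,-0.6,-0.2,-0.27,0,0,-0.2],[-0.4,-0.8,-0.3,-0.36,0,0,-0.2],[-0.57,-1,-0.3,-0.45,0,0,-0.2],[-0.57,-1,-0.3,-0.5,0,0,-0.2],[-0.57,-1,-0.3,-0.5,0,0,-0.2],[-0.57,-1,-0.3,-0.5,0,0,-0.2]]'; python3 d.py '[.482,.046,.27]'
```

```text
time_s: 13.8
position: [0.5121, 0.0618, 0.2956]
eef_rot: [0.582, 0.764, 0.236, 0.153]
wrist_force: [-1.2, 1.7, -0.7]
finger_gap: 0.055
finger_force: 0.0
yaw 106.1 z [ 0.507  0.182 -0.842] j [ 1.05 -0.16 -1.02  2.24 -0.67  0.53  0.79] [0.5121 0.0618 0.2956]
d [-0.079 -0.416  0.034]
```

```bash
python3 -m creep '[[0,0,0,0,0,0,-0.2],[0,0,0,0,0,0,-0.2]]'; python3 d.py '[.482,.046,.25]'
```

```text
time_s: 14.0
position: [0.5109, 0.0633, 0.2942]
eef_rot: [0.581, 0.765, 0.233, 0.149]
wrist_force: [0.2, 1.0, 0.6]
finger_gap: 0.0553
finger_force: 0.0
yaw 106.25 z [ 0.5    0.183 -0.846] j [ 1.05 -0.15 -1.02  2.24 -0.66  0.53  0.77] [0.5109 0.0633 0.2942]
d [-0.104 -0.508  0.198]
```

```bash
python3 -m creep '[[-0.05,-0.25,0.1,-0.05,0,-0.02,-0.2],[-0.1,-0.5,0.2,-0.1,0,-0.02,-0.2],[-0.1,-0.5,0.2,-0.14,0,-0.02,-0.2],[-0.1,-0.5,0.2,-0.14,0,-0.02,-0.2],[-0.1,-0.5,0.2,-0.14,0,-0.02,-0.2]]'; python3 d.py '[.482,.046,.25]'
```

```text
time_s: 14.5
position: [0.5047, 0.0436, 0.2662]
eef_rot: [0.55, 0.751, 0.306, 0.202]
wrist_force: [0.4, 0.4, 0.7]
finger_gap: 0.055
finger_force: 0.0
yaw 108.29 z [ 0.639  0.237 -0.732] j [ 1.13 -0.13 -1.    2.42 -1.4   0.42  1.63] [0.5047 0.0436 0.2662]
d [ 0.088 -0.265 -0.021]
```

```bash
cat > g.py <<'E'
# desired tilt (deg) about -toolbox y, position -> rows delta
import sys
from h import *
s=get_state(); T=Ro.from_quat(s["eef_rot"]); tilt=float(sys.argv[1]); X=np.array(eval(sys.argv[2]))
B=Ro.from_euler('z',14.06,degrees=True); ay=B.apply([0,1,0])
D=Ro.from_rotvec(-np.radians(tilt)*ay)*Ro.from_matrix(np.c_[B.apply([0,1,0]),B.apply([1,0,0]),[0,0,-1]])
m=T.as_matrix(); print("z in box",B.inv().apply(m[:,2]).round(3),"j",s["joint_pos"].round(2),s["position"].round(4),s["wrist_force"].round(1))
print("shift",(T.inv().apply(X-s["position"])*10).round(3),"turn",((T.inv()*D).as_rotvec()/np.pi*2).round(3))
E
python3 g.py 25 '[.482,.046,.26]'
```

```text
z in box [ 0.678  0.074 -0.732] j [ 1.13 -0.13 -1.    2.42 -1.4   0.42  1.63] [0.5047 0.0436 0.2662] [0.4 0.4 0.7]
shift [ 0.092 -0.197 -0.094] turn [ 0.198 -0.044  0.027]
```

```bash
python3 -m creep '[[0.03,-0.06,-0.03,0.07,-0.015,0.009,-0.2],[0.06,-0.13,-0.06,0.14,-0.03,0.018,-0.2],[0.09,-0.2,-0.09,0.2,-0.044,0.027,-0.2],[0.09,-0.2,-0.09,0.2,-0.044,0.027,-0.2],[0.09,-0.2,-0.09,0.2,-0.044,0.027,-0.2],[0.09,-0.2,-0.09,0.2,-0.044,0.027,-0.2],[0.09,-0.2,-0.09,0.2,-0.044,0.027,-0.2]]';python3 g.py 25 '[.482,.046,.26]'
```

```text
time_s: 15.2
position: [0.4823, 0.045, 0.2602]
eef_rot: [0.602, 0.768, 0.171, 0.134]
wrist_force: [0.2, 0.4, 0.6]
finger_gap: 0.0551
finger_force: 0.0
z in box [ 0.424 -0.002 -0.906] j [ 1.39 -0.24 -1.32  2.25 -0.64  0.61  0.74] [0.4823 0.045  0.2602] [0.2 0.4 0.6]
shift [ 0.01  -0.001  0.002] turn [ 0.001  0.001 -0.003]
```

25° of tilt is reachable at the end pose, so I'll grasp at -10° and let the bar turn slightly in the pads. Now over the handle.

```bash
python3 g.py -10 '[.557,.066,.25]'
```

```text
z in box [ 0.424 -0.002 -0.906] j [ 1.39 -0.24 -1.32  2.25 -0.64  0.61  0.74] [0.4823 0.045  0.2602] [0.2 0.4 0.6]
shift [0.026 0.66  0.422] turn [ 0.39   0.001 -0.003]
```

```bash
python3 -m creep '[[0,0.1,0.04,0.07,0,0,-0.2],[0.01,0.2,0.1,0.14,0,0,-0.2],[0.01,0.3,0.17,0.21,0,0,-0.2],[0.02,0.4,0.24,0.28,0,0,-0.2],[0.02,0.5,0.31,0.35,0,0,-0.2],[0.03,0.6,0.38,0.39,0,0,-0.2],[0.03,0.66,0.42,0.39,0,0,-0.2],[0.03,0.66,0.42,0.39,0,0,-0.2],[0.03,0.66,0.42,0.39,0,0,-0.2]]';python3 g.py -10 '[.557,.066,.183]'
```

```text
time_s: 16.1
position: [0.3826, 0.0431, 0.3294]
eef_rot: [0.615, 0.786, -0.052, -0.037]
wrist_force: [-0.6, -0.0, -0.2]
finger_gap: 0.0554
finger_force: 0.0
z in box [-0.128 -0.005 -0.992] j [ 1.61 -0.31 -1.53  1.94 -0.26  1.34  0.42] [0.3826 0.0431 0.3294] [-0.6 -0.  -0.2]
shift [-0.189  1.921  1.229] turn [ 0.029  0.003 -0.002]
```

```bash
python3 -m creep '[[-0.1,0.4,0.1,0,0,0,-0.2],[-0.1,0.7,0.15,0,0,0,-0.2],[-0.1,1,0.2,0,0,0,-0.2],[-0.1,1,0.2,0,0,0,-0.2],[-0.1,1,0.2,0,0,0,-0.2]]';python3 g.py -10 '[.557,.066,.25]'
```

```text
time_s: 16.6
position: [0.3999, 0.0456, 0.3323]
eef_rot: [0.616, 0.787, -0.037, -0.021]
wrist_force: [-0.2, -0.3, -0.1]
finger_gap: 0.055
finger_force: 0.0
z in box [-0.085 -0.012 -0.996] j [ 1.61 -0.31 -1.53  1.93 -0.28  1.31  0.42] [0.3999 0.0456 0.3323] [-0.2 -0.3 -0.1]
shift [-0.171  1.638  0.689] turn [ 0.057  0.007 -0.002]
```

```bash
python3 -m creep '[[0,0.1,0,-0.09,0,0,-0.2],[0,0.2,0,-0.18,0,0,-0.2],[0,0.4,0,-0.25,0,0,-0.2],[0,0.6,0,-0.25,0,0,-0.2],[0,0.8,0,-0.25,0,0,-0.2],[0,1,0,-0.25,0,0,-0.2],[0,1,0,-0.25,0,0,-0.2]]';python3 g.py 20 '[.557,.066,.28]'
```

```text
time_s: 17.3
position: [0.4979, 0.0714, 0.3244]
eef_rot: [0.607, 0.78, 0.119, 0.098]
wrist_force: [-0.5, 0.0, 0.0]
finger_gap: 0.0551
finger_force: 0.0
z in box [ 0.305 -0.008 -0.952] j [ 1.23 -0.12 -1.3   2.03 -0.21  0.84  0.27] [0.4979 0.0714 0.3244] [-0.5  0.   0. ]
shift [-0.192  0.397  0.595] turn [-0.025  0.005  0.003]
```

Unstuck. I go forward first, then untilt.

```bash
python3 -m creep '[[-0.06,0.2,0.2,0,0,0,-0.2],[-0.12,0.4,0.4,0,0,0,-0.2],[-0.19,0.5,0.5,0,0,0,-0.2],[-0.19,0.5,0.5,0,0,0,-0.2],[-0.19,0.5,0.5,0,0,0,-0.2]]';python3 g.py 0 '[.557,.066,.25]'
```

```text
time_s: 17.8
position: [0.5614, 0.0655, 0.2895]
eef_rot: [0.608, 0.779, 0.116, 0.097]
wrist_force: [-0.1, -1.1, -0.4]
finger_gap: 0.0551
finger_force: 0.0
z in box [ 0.299 -0.009 -0.954] j [ 0.93  0.29 -1.24  1.95  0.39  0.82 -0.24] [0.5614 0.0655 0.2895] [-0.1 -1.1 -0.4]
shift [ 0.019 -0.158  0.365] turn [ 0.193  0.006 -0.   ]
```

```bash
python3 -m creep '[[0.01,-0.05,0.1,0.06,0,0,-0.2],[0.01,-0.1,0.2,0.12,0,0,-0.2],[0.02,-0.16,0.3,0.19,0,0,-0.2],[0.02,-0.16,0.36,0.19,0,0,-0.2],[0.02,-0.16,0.36,0.19,0,0,-0.2],[0.02,-0.16,0.36,0.19,0,0,-0.2]]';python3 g.py 0 '[.557,.066,.184]'
```

```text
time_s: 18.4
position: [0.5567, 0.0658, 0.2529]
eef_rot: [0.616, 0.788, 0.0, 0.008]
wrist_force: [-0.6, -0.0, 0.2]
finger_gap: 0.055
finger_force: 0.0
z in box [ 0.011 -0.013 -1.   ] j [ 0.64  0.5  -1.08  1.77  0.5   1.16 -0.34] [0.5567 0.0658 0.2529] [-0.6 -0.   0.2]
shift [ 0.01  -0.004  0.689] turn [ 0.007  0.008 -0.001]
```

```bash
python3 -m creep '[[0,0,0.2,0,0.008,0,-0.2],[0.01,0,0.4,0,0.008,0,-0.2],[0.01,0,0.6,0,0.008,0,-0.2],[0.01,0,0.69,0,0.008,0,-0.2],[0.01,0,0.69,0,0.008,0,-0.2],[0.01,0,0.69,0,0.008,0,-0.2]]';python3 -m creep '[[0,0,0,0,0,0,0.2],[0,0,0,0,0,0,0.4],[0,0,0,0,0,0,0.5],[0,0,0,0,0,0,0.6],[0,0,0,0,0,0,1],[0,0,0,0,0,0,1],[0,0,0,0,0,0,1]]'; python3 g.py 0 '[.557,.066,.184]'
```

```text
time_s: 19.0
position: [0.5584, 0.0662, 0.1845]
eef_rot: [0.616, 0.788, 0.004, 0.003]
wrist_force: [1.1, 0.5, 0.7]
finger_gap: 0.055
finger_force: 0.0
time_s: 19.7
position: [0.5583, 0.0665, 0.1833]
eef_rot: [0.616, 0.788, 0.004, 0.003]
wrist_force: [1.4, 0.1, -0.1]
finger_gap: 0.0171
finger_force: 30.0
z in box [ 0.01   0.001 -1.   ] j [ 0.6   0.59 -1.01  1.83  0.57  1.05 -0.4 ] [0.5583 0.0665 0.1833] [ 1.4  0.1 -0.1]
shift [-0.002 -0.014 -0.007] turn [ 0.006 -0.001 -0.001]
```

Handle gripped at 17 mm. I raise the lid along its arc.

```bash
python3 -m creep '[[0,-0.03,-0.04,-0.015,0,0,1],[0,-0.065,-0.08,-0.03,0,0,1],[0,-0.1,-0.118,-0.046,0,0,1],[0,-0.136,-0.154,-0.062,0,0,1],[0,-0.174,-0.189,-0.077,0,0,1],[0,-0.214,-0.222,-0.093,0,0,1],[0,-0.254,-0.253,-0.108,0,0,1],[0,-0.297,-0.283,-0.124,0,0,1],[0,-0.297,-0.283,-0.124,0,0,1],[0,-0.297,-0.283,-0.124,0,0,1]]'
cat > arc.py <<'E'
from h import *
B=Ro.from_euler('z',14.06,degrees=True); P0=np.array([.5583,.0665,.1837]); s=get_state(); T=Ro.from_quat(s["eef_rot"])
hg=P0-B.apply([.095,0,.070]); r=B.inv().apply(s["position"]-hg); print("lid est",np.degrees(np.arctan2(r[2],r[0])).round(2)-36.38,"r",np.hypot(r[0],r[2]).round(4),"y",r[1].round(4),"z",B.inv().apply(T.as_matrix()[:,2]).round(3),"j",s["joint_pos"].round(2),"F",s["wrist_force"].round(1))
M=Ro.from_matrix(np.c_[B.apply([0,1,0]),B.apply([1,0,0]),[0,0,-1]]); ay=B.apply([0,1,0])
for th in range(20,50,5):
    X=hg+B.apply(Ro.from_rotvec([0,-np.radians(th),0]).apply([.095,0,.070])); D=Ro.from_rotvec(-np.radians(th*25/45)*ay)*M
    print(th,(T.inv().apply(X-s["position"])*10).round(3),((T.inv()*D).as_rotvec()/np.pi*2).round(3))
E
python3 arc.py
```

```text
time_s: 20.7
position: [0.53, 0.0594, 0.2125]
eef_rot: [0.613, 0.783, 0.082, 0.064]
wrist_force: [6.3, 1.2, -3.8]
finger_gap: 0.0168
finger_force: 30.0
lid est 19.96 r 0.1187 y 0.0 z [ 0.207 -0.001 -0.978] j [ 0.82  0.39 -1.15  2.03  0.51  0.79 -0.35] F [ 6.3  1.2 -3.8]
20 [-0.    -0.005  0.004] [ 0.009  0.    -0.001]
25 [-0.    -0.081 -0.066] [-0.021  0.    -0.001]
30 [-0.    -0.162 -0.13 ] [-0.052  0.    -0.001]
35 [-0.001 -0.248 -0.186] [-0.083  0.001 -0.001]
40 [-0.001 -0.339 -0.234] [-0.114  0.001 -0.001]
45 [-0.001 -0.434 -0.275] [-0.145  0.001 -0.001]
```

```bash
python3 -m creep '[[0,-0.04,-0.033,-0.01,0,0,1],[0,-0.081,-0.066,-0.021,0,0,1],[0,-0.121,-0.098,-0.036,0,0,1],[0,-0.162,-0.13,-0.052,0,0,1],[0,-0.205,-0.158,-0.067,0,0,1],[0,-0.248,-0.186,-0.083,0,0,1],[0,-0.294,-0.21,-0.098,0,0,1],[0,-0.339,-0.234,-0.114,0,0,1],[0,-0.339,-0.234,-0.114,0,0,1],[0,-0.339,-0.234,-0.114,0,0,1]]'; python3 arc.py
```

```text
time_s: 21.7
position: [0.4949, 0.0506, 0.2296]
eef_rot: [0.604, 0.773, 0.152, 0.12]
wrist_force: [6.0, 1.9, 4.4]
finger_gap: 0.0167
finger_force: 30.0
lid est 39.27 r 0.1197 y -0.0 z [ 0.381 -0.002 -0.925] j [ 1.24  0.18 -1.44  2.23  0.31  0.52 -0.16] F [6.  1.9 4.4]
20 [0.001 0.263 0.299] [ 0.125  0.001 -0.001]
25 [0.001 0.201 0.216] [ 0.094  0.001 -0.001]
30 [0.001 0.133 0.139] [ 0.063  0.001 -0.001]
35 [0.001 0.058 0.068] [ 0.033  0.001 -0.001]
40 [ 0.    -0.022  0.004] [ 0.002  0.002 -0.001]
45 [-0.    -0.108 -0.052] [-0.029  0.002 -0.001]
```

```bash
python3 -m creep '[[0,-0.04,-0.012,0,0,0,1],[0,-0.07,-0.03,0,0,0,1],[0,-0.108,-0.048,0,0,0,1],[0,-0.108,-0.048,0,0,0,1],[0,-0.108,-0.048,0,0,0,1]]'; python3 arc.py | head -1
python3 - <<'E'
from h import *
B=Ro.from_euler('z',14.06,degrees=True)
for n in("side","top"):
    c=capture(n); P=cloud(c); im=c["image"].astype(int)
    q=B.inv().apply((P-[.557,.065,0]).reshape(-1,3)).reshape(P.shape)
    red=(im[...,2]>110)&(im[...,1]<75)&(im[...,0]<75)&(abs(q[...,1])<.172)&(q[...,2]>.165)&(q[...,2]<.32)&(abs(q[...,0]+.03)<.15)
    Q=q[red]; print(n,red.sum())
    if red.sum()>100:
        for _ in range(4):
            m=Q.mean(0); nrm=np.linalg.svd(Q-m,full_matrices=False)[2][2]; nrm*=np.sign(nrm[2]); e=abs((Q-m)@nrm); Q=Q[e<max(.003,np.percentile(e,90))]
        print(len(Q),nrm.round(3),"angle",np.degrees(np.arctan2(-nrm[0],nrm[2])).round(2))
    cv2.imwrite(f"pics/f{n}.png",cv2.resize(c["image"],(768,576)))
E
```

```text
time_s: 22.2
position: [0.4865, 0.0485, 0.2319]
eef_rot: [0.604, 0.772, 0.154, 0.122]
wrist_force: [7.0, 3.7, 9.2]
finger_gap: 0.017
finger_force: 30.0
lid est 43.57 r 0.1201 y -0.0001 z [ 0.386 -0.003 -0.923] j [ 1.35  0.13 -1.51  2.25  0.19  0.5  -0.04] F [7.  3.7 9.2]
side 2285
1745 [-0.68  -0.001  0.733] angle 42.83
top 3356
2201 [-0.674 -0.001  0.739] angle 42.34
```

View pics/fside.png

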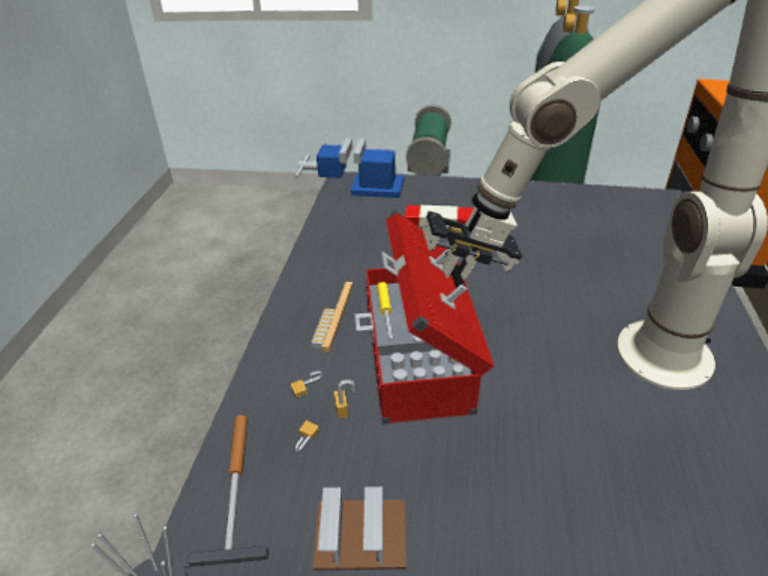

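The side view shows the lid half open, held at about (455,275), with the padlock standing at (341,400) and the other things in place. The plane fits give about 42.6°, so a few degrees more are needed. Joint 3 is near its limit, so I add tool tilt while nudging.

```bash
python3 -m creep '[[0,0,0,-0.02,0,0,1],[0,0,-0.01,-0.04,0,0,1],[0,0,-0.01,-0.06,0,0,1],[0,0,-0.01,-0.06,0,0,1],[0,0,-0.01,-0.06,0,0,1]]'; python3 arc.py | head -1
```

```text
time_s: 22.8
position: [0.4845, 0.0478, 0.2319]
eef_rot: [0.598, 0.765, 0.188, 0.15]
wrist_force: [4.1, 4.8, 12.1]
finger_gap: 0.0169
finger_force: 30.0
lid est 44.54 r 0.1197 y -0.0002 z [ 0.467 -0.005 -0.884] j [ 1.34 -0.09 -1.37  2.32 -0.46  0.4   0.58] F [ 4.1  4.8 12.1]
```

```bash
cat > ang.py <<'E'
from h import *
B=Ro.from_euler('z',14.06,degrees=True)
for n in("side","top","side","top"):
    c=capture(n); P=cloud(c); im=c["image"].astype(int)
    q=B.inv().apply((P-[.557,.065,0]).reshape(-1,3)).reshape(P.shape)
    red=(im[...,2]>110)&(im[...,1]<75)&(im[...,0]<75)&(abs(q[...,1])<.172)&(q[...,2]>.165)&(q[...,2]<.32)&(abs(q[...,0]+.03)<.15)
    Q=q[red]
    for _ in range(6):
        m=Q.mean(0); nrm=np.linalg.svd(Q-m,full_matrices=False)[2][2]; nrm*=np.sign(nrm[2]); e=abs((Q-m)@nrm); Q=Q[e<max(.003,np.percentile(e,90))]
    print(n,len(Q),"angle",np.degrees(np.arctan2(-nrm[0],nrm[2])).round(2),"rms",((Q-m)@nrm).std().round(4))
E
python3 -m creep '[[0,-0.005,-0.014,0,0,0,1],[0,-0.01,-0.028,0,0,0,1],[0,-0.01,-0.028,0,0,0,1],[0,-0.01,-0.028,0,0,0,1]]'; python3 arc.py | head -1; python3 ang.py
```

```text
time_s: 23.2
position: [0.4808, 0.047, 0.2326]
eef_rot: [0.598, 0.765, 0.187, 0.148]
wrist_force: [4.5, 2.9, 4.8]
finger_gap: 0.0171
finger_force: 30.0
lid est 46.38 r 0.1199 y -0.0001 z [ 0.464 -0.004 -0.886] j [ 1.3  -0.11 -1.32  2.32 -0.5   0.41  0.62] F [4.5 2.9 4.8]
side 1635 angle 45.79 rms 0.0009
top 2087 angle 45.54 rms 0.0016
side 1637 angle 45.85 rms 0.0009
top 2102 angle 45.41 rms 0.0016
```

```bash
python3 -m creep '[[0,0.006,0.003,0,0,0,1],[0,0.012,0.005,0,0,0,1],[0,0.012,0.005,0,0,0,1],[0,0.012,0.005,0,0,0,1],[0,0.012,0.005,0,0,0,1],[0,0.012,0.005,0,0,0,1],[0,0.012,0.005,0,0,0,1]]'; python3 arc.py | head -1; python3 ang.py
```

```text
time_s: 24.1
position: [0.4818, 0.0472, 0.2325]
eef_rot: [0.598, 0.765, 0.187, 0.148]
wrist_force: [5.2, 3.5, 5.3]
finger_gap: 0.017
finger_force: 30.0
lid est 45.9 r 0.1199 y -0.0001 z [ 0.464 -0.003 -0.886] j [ 1.32 -0.1  -1.34  2.32 -0.49  0.41  0.61] F [5.2 3.5 5.3]
side 1662 angle 45.29 rms 0.0009
top 2116 angle 44.73 rms 0.0016
side 1662 angle 45.32 rms 0.0009
top 2043 angle 44.89 rms 0.0016
```

The lid is at 45° and steady. Handing in.

```bash
python3 -c "
from bench import *
print(sign_off())"
```

```text
the job is handed in; nothing more can be done
None
```

The job is handed in at about 24 s of the 64 s: the padlock stands released on the bench in front of the toolbox, the gripper is holding the lid at about 45° (camera fits 44.7–45.3°), and the other things looked undisturbed in the last picture.

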